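# Weigh down the glued cover panels

### The arm

A 6-joint arm with a two-finger parallel gripper is mounted at the origin on the work surface. World frame = base frame: x ahead of the robot, y to its left, z up, the work surface at z = 0. Lengths are in m, angles in rad, forces in N, time in s.
With the tool pointing down it reaches from about 0.25 to 0.775 m from the base axis. Payload 8.9 kg.
Tool frame: the origin (TCP) lies between the finger pads; the fingertips stand 22 mm ahead of it and the grasp point (between the pads) lies 3 mm ahead of it (r.nose_length is the distance from the TCP to the fingertips, in m); z points along the fingers, y is the line along which they close (so a half turn about z gives the same grasp; the last joint's range is limited). The gripper opens to 85 mm and grips with 20 to 120 N. Pads are 22 mm wide; open, the fingers measure 114 mm over their backs; the gripper's body (76 mm by 85 mm) begins 54 mm behind the grasp point. The pads swing forward as they close: fully open they stand 13 mm farther back than shut.
Start: joints at [0.977, 0.291, -0.153, 1.127, 0, 1.431], TCP at [0.231, 0.472, 0.253] pointing down, gripper open.
Joint ranges: [-2.52, 2.52], [-0.91, 1.74], [-1.3, 1.37], [-1.96, 2.02], [-1.52, 1.47], [-3.14, 3.14]. Speed limits (rad/s): [2.22, 2.22, 2.79, 3.14, 3.14, 3.14].

### API

Orientations are given as a rotation vector (axis times angle).
In Python, from rig import status, cams, order, r gives the robot as it stands. The module is installed in compiled form; this text tells all that it offers.
- The arm moves only by the tool drive_tool, never from a script. Its argument "plan" is one flat list of numbers, 6 for each row, row after row: the shift along the tool's x, y, z in mm, then the turn, a rotation vector about the tool's x, y, z in degrees. In form: [dx, dy, dz, rx, ry, rz, dx, dy, dz, rx, ry, rz, ...]. A call has 1 to 12 rows; each row shifts and turns the commanded pose from where the row before left it, along the tool's axes as they then stand; what a row does not reach is not made up. A row lasts 1/10 s, in which the tool goes at most 50 mm and 8.59 degrees, less where a joint would pass 70% of its speed; a pose out of reach is approached as far as the arm can. A call is refused whole if a number of a shift passes 50 or a number of a turn 8.59, either way. A call with a gripper value outside its range is refused whole. "jaw" is the opening, from 0 (shut) to 1 (fully open), set as the call begins (left out, the last holds). The fingers move at their own pace and stop on an object; "force" is the grip in N (left out, the last holds). Time passes only in rows, so rows that do not move let the fingers close. It gives the time, the measured TCP pose, the force, the opening and the grip force at its end, in the units of the state.
- status.state(): the state, without advancing time (a new reading comes with each control period).
- cams.get_image(name): name is "scene" or "side" or "wrist"; returns the picture (420x560x3 uint8, blue, green, red); there is no depth.
- cams.calibration(name): a dict with "fx", "fy", "cx", "cy" (pixels), "xyz" and "orientation" of the camera in the world; the wrist camera has in their place "hand_eye" (4x4, takes a point from camera to tool coordinates, whose origin is the TCP and whose axes are the flange's). Camera axes: x right, y up, looking along -z (the intrinsics and any distortion apply to the point x, -y, -z); pixel columns grow to the right and rows downward; lengths in m; the calibration is good to about 2 mm. A picture is of the moment at which its call begins: read the wrist's pose just before it. calibration takes no time and is no camera call.
- order.sign_off(): hands the job in; it is judged then, once.
The state is a dict: "clock": time; "joints": joint angles; "dq": joint speeds; "joint_efforts": joint torques, N m; "ee_pos": TCP position; "orientation": TCP orientation; "wrist_force": force on the tool from outside, world axes, zero at the start; "wrist_torque": the same for the moment, N m; "width": finger opening in m; "finger_force": force on a finger pad.
Only numpy, scipy, OpenCV 4.12 (cv2) and the standard library are available. Lean on these libraries where they do the work, as an engineer would, in place of code of your own. Each camera call takes 0.05 s, during which the arm holds its last target. There are 200 camera calls.

### The job

Four freshly glued cover panels on the bookbinder's bench must be pressed: take the pile of iron weights apart and set each weight flat and centred on the panel of its own shape (bar on the long panel, square block on the square one, plain disc on the larger round one, small knobbed weight on the smaller round one), the bar and block parallel to their panel's edges, so that a border of panel shows all round. Lower the weights gently onto their panels without tipping any over, and do not knock the glue jar or the tape roll out of place.

Things in the scene. Friction and masses are not known exactly. Their poses are not given: they have to be found in the camera images.
- bar_weight: Bottom of the pile, resting on the bench: flat grey iron bar, 120 (x) by 40 (y) by 22 (z) mm, about 0.83 kg. Its two ends show beyond the square weight. Lies at any yaw. Origin at the centre of its underside, z up.
- square_weight: Second in the pile, on the middle of the bar: square grey iron block, 60 by 60 by 24 (z) mm, about 0.68 kg, sides along its x and y. It overhangs the bar by about 10 mm on both sides and may be turned up to 0.3 rad to it. Origin at the centre of its underside, z up.
- disc_weight: Third in the pile, on the square block: flat round grey iron disc, 52 mm diameter, 20 mm high, about 0.33 kg, no knob. Origin at the centre of its underside, z up.
- knob_weight: Top of the pile: small round grey iron weight, plain cylinder 34 mm diameter and 26 mm high, with a thin neck and a knob 20 mm in diameter on top, 52 mm high in all, about 0.22 kg. Can be gripped by the cylinder. Origin at the centre of its underside, z up.
- bar_panel: The long panel, 140 (x) by 60 (y) mm. Fixed to the bench: grey board faced with plain brown cloth, 8 mm thick. Origin at the centre of its underside, z up, so the face is 8 mm above the origin. Place of the bar weight, long sides parallel, which then leaves 10 mm of panel showing all round.
- square_panel: The square panel, 80 by 80 mm, sides along its x and y. Fixed to the bench: grey board faced with plain brown cloth, 8 mm thick. Origin at the centre of its underside, z up, so the face is 8 mm above the origin. Place of the square weight, sides parallel (any quarter turn), 10 mm of panel showing all round.
- large_round_panel: The larger round panel, 72 mm diameter. Fixed to the bench: grey board faced with plain brown cloth, 8 mm thick. Origin at the centre of its underside, z up, so the face is 8 mm above the origin. Place of the disc weight, 10 mm of panel showing all round.
- small_round_panel: The smaller round panel, 54 mm diameter. Fixed to the bench: grey board faced with plain brown cloth, 8 mm thick. Origin at the centre of its underside, z up, so the face is 8 mm above the origin. Place of the knob weight, 10 mm of panel showing all round.
- glue_jar: White glue jar with a blue cap, 50 mm diameter, 60 mm high, loose, standing among the panels. Not to be shifted. Origin at the centre of its underside.
- tape_roll: Roll of cream tape lying flat, 80 mm diameter, 62 mm hole, 22 mm high, loose, among the panels. Not to be shifted. Origin at the centre of its underside.
Things that resemble listed ones, but are neither listed nor needed, are in the scene too. What is shaped like the knob_weight but purple, turquoise or yellow is not meant.

How it is judged:
At the end, for the whole second after the job is handed in: Each of the four weights rests flat (tilt under 0.1 rad) and still on the panel of its own shape: centre within 12 mm of the panel's centre, underside on the panel's face (its origin 4 to 11 mm above the panel's origin); bar and square block parallel to their panel's edges within 0.2 rad (horizontal distance between bar_weight and bar_panel below 0.012 m and z of bar_weight in the frame of bar_panel between 0.004 and 0.011 m and angle between each of bar_weight, square_weight, disc_weight, knob_weight's own z axis and vertical below 0.1 rad and linear speed of each of bar_weight, square_weight, disc_weight, knob_weight below 0.02 m/s and angle between the x axis of bar_weight and the x axis of bar_panel, either way round below 0.2 rad and horizontal distance between square_weight and square_panel below 0.012 m and z of square_weight in the frame of square_panel between 0.004 and 0.011 m and (angle between the x axis of square_weight and the x axis of square_panel, either way round below 0.2 rad or angle between the x axis of square_weight and the y axis of square_panel, either way round below 0.2 rad) and horizontal distance between disc_weight and large_round_panel below 0.012 m and z of disc_weight in the frame of large_round_panel between 0.004 and 0.011 m and horizontal distance between knob_weight and small_round_panel below 0.012 m and z of knob_weight in the frame of small_round_panel between 0.004 and 0.011 m); the robot touches nothing.
It fails at once if a weight is dropped (moves faster than 0.4 m/s out of the fingers, a fall of about 8 mm) or slammed onto its panel (over 100 N) (contact force between bar_weight and bar_panel above 100 N or contact force between square_weight and square_panel above 100 N or contact force between disc_weight and large_round_panel above 100 N or contact force between knob_weight and small_round_panel above 100 N or (linear speed of bar_weight above 0.4 m/s and contact force between the fingers and bar_weight below 0.1 N) or (linear speed of square_weight above 0.4 m/s and contact force between the fingers and square_weight below 0.1 N) or (linear speed of disc_weight above 0.4 m/s and contact force between the fingers and disc_weight below 0.1 N) or (linear speed of knob_weight above 0.4 m/s and contact force between the fingers and knob_weight below 0.1 N)).
It fails at once if a weight is tipped over (tilted more than 0.6 rad) (angle between any of bar_weight, square_weight, disc_weight, knob_weight's own z axis and vertical above 0.6 rad).
It fails at once if the glue jar is shifted by more than 30 mm (distance of glue_jar from where it was at the start of the episode above 0.03 m).
It fails at once if the tape roll is shifted by more than 30 mm (distance of tape_roll from where it was at the start of the episode above 0.03 m).
It also fails if it takes over 136 s, if anything falls off the work surface, if the arm or the gripper's body presses on something with over 40 N, if the wrist force passes 120 N, or if a joint passes its speed limit or range.

## Working session

There is one attempt and no reset: what is moved stays moved. The work goes in short steps, Python scripts to look and compute and a tool call to move; the robot and the scene stay as the last step left them, time stands still between calls to the robot, and variables do not carry over. Pictures are saved under pics/ and viewed, at most 14 in all, crops included, and the job is handed in when it is done.

Besides the shell and the picture viewer there is one more tool, called after "Emit:" as a command line: name --argument value ..., lists and objects as JSON in quotes. drive_tool: Moves the arm, as the interface text tells. Its arguments: {"type":"object","properties":{"plan":{"type":"array"},"jaw":{"type":"number"},"force":{"type":"number"}},"required":["plan"]}

```bash
mkdir -p pics
cat > h.py <<'E'
import numpy as np,cv2
from scipy.spatial.transform import Rotation as R
from rig import status,cams,order,r
E
python3 - <<'E'
from h import *
for n in ("scene","side","wrist"):
    s=status.state()
    im=cams.get_image(n); cv2.imwrite(f"pics/{n}0.png",im)
    print(n,cams.calibration(n))
print(s)
E
```

```text
scene {'fx': 523.4242313075528, 'fy': 523.4242313075528, 'cx': 273.46061124822234, 'cy': 208.7800850524165, 'xyz': array([1.25292862, 0.52148962, 0.63717205]), 'orientation': array([0.55722912, 1.05794088, 2.00948628])}
side {'fx': 513.9749926914678, 'fy': 513.9749926914678, 'cx': 280.37851267977743, 'cy': 212.24431481588132, 'xyz': array([ 0.47528219, -0.89413468,  0.80693277]), 'orientation': array([ 0.90207811, -0.03777502, -0.08158914])}
wrist {'fx': 308.46989968450146, 'fy': 308.46989968450146, 'cx': 277.99623467861835, 'cy': 208.4739846660455, 'hand_eye': array([[ 2.36147770e-04,  9.46478715e-01,  3.22766147e-01,
         8.27782811e-02],
       [ 9.99999409e-01, -5.65988925e-04,  9.28067713e-04,
        -1.41974035e-04],
       [ 1.06107840e-03,  3.22765737e-01, -9.46478290e-01,
        -1.20673973e-01],
       [ 0.00000000e+00,  0.00000000e+00,  0.00000000e+00,
         1.00000000e+00]])}
{'clock': 0.1, 'joints': array([ 9.76699265e-01,  2.91215781e-01, -1.54031938e-01,  1.12670493e+00,
       -1.74602500e-05,  1.43149822e+00]), 'dq': array([ 0.00072659, -0.000829  ,  0.00211518, -0.00112296, -0.0007445 ,
       -0.00194818]), 'joint_efforts': array([ 2.74834507e-03, -5.37978888e+01,  3.31918466e+01,  9.37660981e-03,
       -2.44974575e-05,  3.99434350e-05]), 'ee_pos': array([0.23041956, 0.4713315 , 0.25280102]), 'orientation': array([-7.08165543e-01, -3.06032690e+00,  1.70520600e-03]), 'wrist_force': array([-0.40097036, -0.25637041, -0.03830922]), 'wrist_torque': array([-0.03110784,  0.01911708, -0.00948334]), 'finger_force': 0.0, 'width': 0.08547507139227556}
```

View pics/scene0.png

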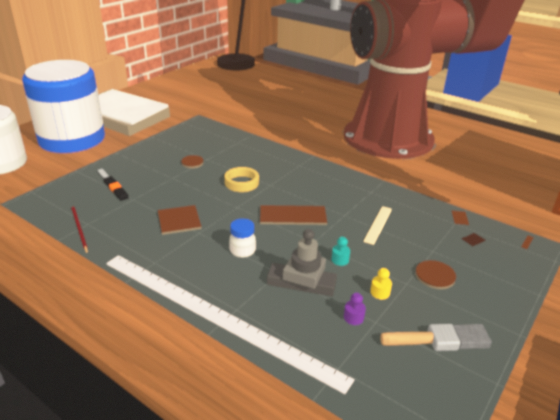

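View pics/side0.png

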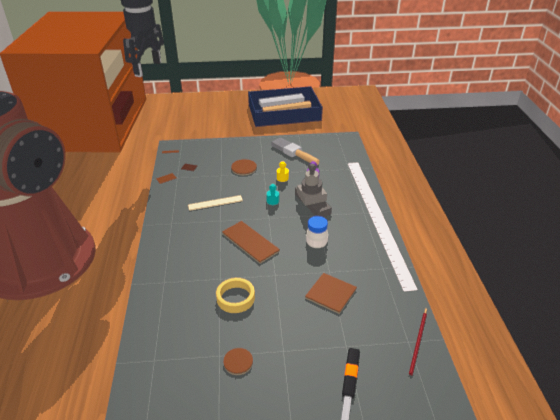

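The scene view shows the pile at (305,262), square panel (179,219), bar panel (293,214), and round panels (435,273) and (192,161). The jar is at (243,238), the tape at (241,180), and the coloured decoys at (341,252), (381,285) and (355,309). The side view shows the rounds at (244,168) and (238,362), and the pile at (312,190). The only grey knobbed thing is the one on top of the pile.

```bash
cat >> h.py <<'E'
def campose(n,st=None):
    c=cams.calibration(n)
    if n=="wrist":
        T=np.eye(4);T[:3,:3]=R.from_rotvec(st["orientation"]).as_matrix();T[:3,3]=st["ee_pos"]
        M=T@c["hand_eye"]; return c,M[:3,:3],M[:3,3]
    return c,R.from_rotvec(c["orientation"]).as_matrix(),np.array(c["xyz"])
def rays(n,uv,st=None):
    c,Q,p=campose(n,st);uv=np.atleast_2d(uv).astype(float)
    d=np.c_[(uv[:,0]-c["cx"])/c["fx"],-(uv[:,1]-c["cy"])/c["fy"],-np.ones(len(uv))]@Q.T
    return p,d
def plane(n,uv,z,st=None):
    p,d=rays(n,uv,st); return p+d*((z-p[2])/d[:,2])[:,None]
def proj(n,P,st=None):
    c,Q,p=campose(n,st);q=(np.atleast_2d(P)-p)@Q
    return np.c_[c["cx"]-c["fx"]*q[:,0]/q[:,2],c["cy"]+c["fy"]*q[:,1]/q[:,2]]
def tri(obs): # [(name,uv,st)]
    A=np.zeros((3,3));b=np.zeros(3)
    for n,uv,st in obs:
        p,d=rays(n,uv,st);d=d[0]/np.linalg.norm(d[0]);M=np.eye(3)-np.outer(d,d);A+=M;b+=M@p
    return np.linalg.solve(A,b)
def brown(im):
    h=cv2.cvtColor(im,cv2.COLOR_BGR2HSV)
    return cv2.inRange(h,(0,90,50),(14,255,190))
E
python3 - <<'E'
from h import *
S={"scene":[("sq",179,219),("bar",293,214),("rA",435,273),("rB",192,161)],"side":[("sq",331,293),("bar",250,241),("rA",244,168),("rB",238,362)]}
cen={}
for n in S:
    im=cv2.imread(f"pics/{n}0.png");m=brown(im)
    k,l,st,c=cv2.connectedComponentsWithStats(m)
    for nm,u,v in S[n]:
        i=l[v,u]
        if i==0: print("miss",nm,im[v,u]);continue
        mk=(l==i).astype(np.uint8)
        ct=max(cv2.findContours(mk,cv2.RETR_EXTERNAL,cv2.CHAIN_APPROX_NONE)[0],key=len)[:,0]
        P=plane(n,ct,.008)[:,:2].astype(np.float32)*1000
        rc=cv2.minAreaRect(P)
        print(n,nm,st[i],np.round(rc[0],1),np.round(rc[1],1),round(rc[2],1), "area",cv2.contourArea(P))
        cen.setdefault(nm,[]).append((n,proj(n,np.r_[np.array(rc[0])/1000,.008])[0],None))
for k,v in cen.items():
    if len(v)>1: print(k,tri(v).round(4))
# jar cap, tape, decoys, pile rough
for nm,a,b in [("pileknob",(308,238),(313,166)),("cap",(243,228),(318,224)),("tape",(241,180),(235,295)),("teal",(343,242),(273,188)),("yel",(382,274),(283,165)),("pur",(355,299),None)]:
    if b:print(nm,tri([("scene",a,None),("side",b,None)]).round(3))
E
```

```text
scene sq [158 205  43  28 906] [ 644.5 -163.4] [85.  80.9] 52.9 area 6407.7380425459705
scene bar [ 260  205   67   18 1151] [481.2  13.7] [ 64.2 140.7] 38.5 area 8624.644453516928
scene rA [416 260  40  27 846] [476.3 330.8] [72.8 73.4] 38.1 area 4148.284512519371
scene rB [181 155  22  12 209] [ 447.2 -317.4] [56.9 52.7] 39.1 area 2350.103655333165
side sq [ 305  273   52   40 1134] [ 643.8 -162.5] [82.6 81.4] 52.9 area 6380.790954063181
side bar [ 222  221   57   41 1079] [481.1  14.9] [ 62.4 143.9] 37.0 area 8465.028999853059
side rA [231 159  26  15 304] [476.2 334.9] [72.3 70.8] 84.9 area 3997.104597529862
side rB [223 348  30  26 604] [ 445.4 -316.2] [54.3 53.3] 85.0 area 2253.6604172009975
sq [ 0.6442 -0.163   0.0082]
bar [0.4813 0.0141 0.0084]
rA [0.4768 0.3315 0.0094]
rB [ 0.4462 -0.3171  0.0082]
pileknob [0.648 0.159 0.111]
cap [0.639 0.005 0.054]
tape [ 0.445 -0.158  0.011]
teal [0.547 0.171 0.044]
yel [0.583 0.271 0.046]
```

Run:
```python
import cv2
a=cv2.imread("pics/scene0.png")[220:330,255:405];b=cv2.imread("pics/side0.png")[150:250,250:350]
a=cv2.resize(a,None,fx=2.67,fy=2.67,interpolation=2);a=cv2.resize(a,(400,293));b=cv2.resize(b,(400,400),interpolation=2)
a=cv2.copyMakeBorder(a,0,107,0,0,0);cv2.imwrite("pics/crop1.png",cv2.hconcat([a,b]))
```

```text
(no output)
```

View pics/crop1.png

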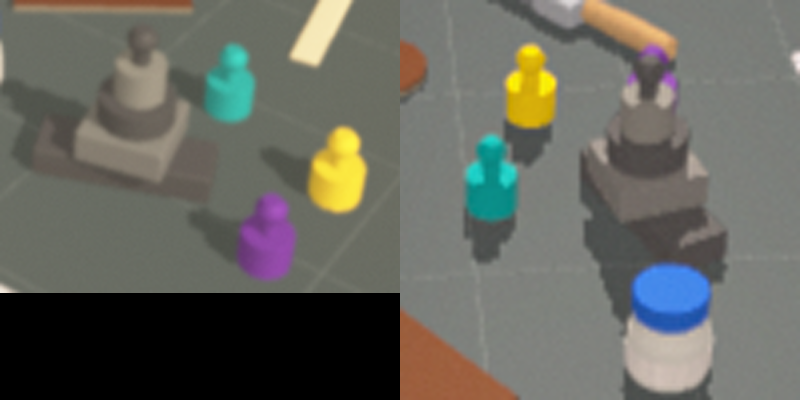

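Fit results:

| Place | Position (m) | Notes |
|---|---|---|
| Square panel | (0.644, -0.163) | 80 mm, yaw about 53° |
| Bar panel | (0.481, 0.014) | long axis about -52° |
| rA | (0.477, 0.332) | 72 mm, the large round panel |
| rB | (0.446, -0.317) | 54 mm, the small round panel |

All faces are about 8 mm up. The crop confirms the grey knob weight on top of the pile. The teal, yellow and purple ones are decoys.

Next I move the wrist camera over the pile.

```bash
cat >> h.py <<'E'
def go(xyz,axdir=None,quarter=False):
    """print tool-frame shift (mm, present axes) and turn (deg about tool z) so that tool y lies along world angle axdir deg"""
    s=status.state();Q=R.from_rotvec(s["orientation"]).as_matrix()
    d=Q.T@(np.array(xyz)-s["ee_pos"])*1000
    y=np.degrees(np.arctan2(Q[1,1],Q[0,1]))
    print("ee",s["ee_pos"].round(4),"tool y",round(y,1),"z",Q[:,2].round(3),"j6",round(s["joints"][5],2),"shift mm",d.round(1))
    if axdir is not None:
        m=90 if quarter else 180
        t=-((axdir-y+m/2)%m-m/2); print("turn about tool z deg",round(t,1))
E
python3 - <<'E'
from h import *
go((.645,.158,.27),0)
E
```

```text
ee [0.2304 0.4714 0.2529] tool y 63.9 z [-0.001 -0.001 -1.   ] j6 1.43 shift mm [-510.1  -99.4  -17.1]
turn about tool z deg 63.9
```

Emit:
drive_tool --plan '[-44, -8, -2, 0, 0, 0, -44, -8, -2, 0, 0, 0, -44, -8, -2, 0, 0, 0, -44, -8, -2, 0, 0, 0, -44, -8, -2, 0, 0, 0, -44, -8, -2, 0, 0, 0, -44, -8, -2, 0, 0, 0, -44, -8, -2, 0, 0, 0, -44, -8, -2, 0, 0, 0, -44, -8, 0, 0, 0, 0, -40, -8, 0, 0, 0, 0, -30, -11, 0, 0, 0, 0]' --jaw 1

```text
clock: 1.35
ee_pos: [0.6469, 0.157, 0.2705]
orientation: [-0.71, -3.06, 0.0]
wrist_force: [0.4, 0.6, 0.2]
width: 0.0855
finger_force: 0.0
```

Run:
```python
from h import *
import pickle
st=status.state();im=cams.get_image("wrist");cv2.imwrite("pics/w1.png",im);pickle.dump(st,open("w1.pkl","wb"))
go((.645,.158,.27),0)
P=[(.648,.159,z) for z in (0,.046,.118)];print(proj("wrist",P,st).round())
```

```text
ee [0.6493 0.1534 0.2699] tool y 63.7 z [ 0.    -0.002 -1.   ] j6 0.58 shift mm [ 5.9  2.2 -0.1]
turn about tool z deg 63.7
[[280. 171.]
 [281. 180.]
 [281. 198.]]
```

View pics/w1.png

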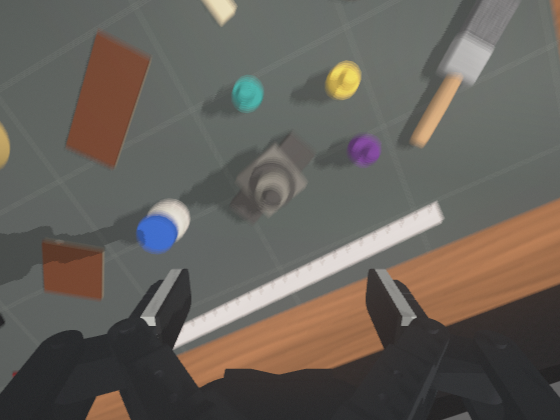

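The wrist view shows the pile at (271,185), with the knob top near (271,197) and the bar ends at (294,148) and (243,205). The teal decoy is at (248,93), yellow at (344,79) and purple at (365,150). I'll take an enlarged crop and a second wrist view.

Run:
```python
import cv2
a=cv2.imread("pics/w1.png")[120:230,205:345]
cv2.imwrite("pics/w1c.png",cv2.resize(a,None,fx=5,fy=5,interpolation=cv2.INTER_CUBIC))
```

```text
(no output)
```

View pics/w1c.png

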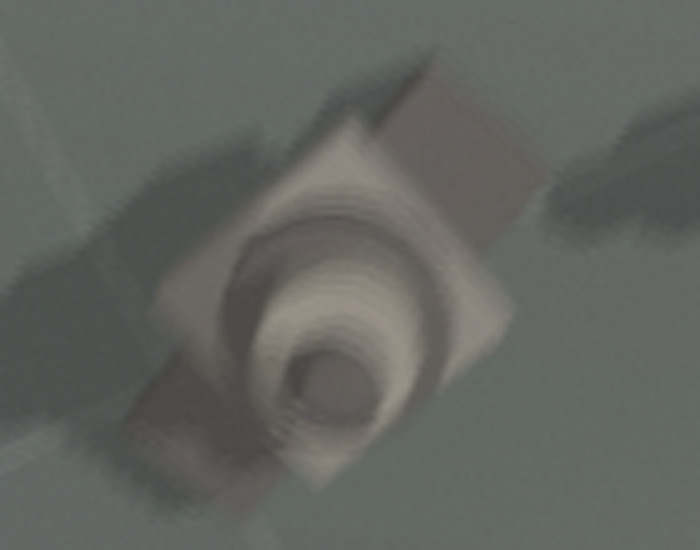

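Run:
```python
from h import *
import pickle
st=pickle.load(open("w1.pkl","rb"))
f=lambda L:np.array(L)/5+[205,120]
print("knob",plane("wrist",f([(333,387)]),.118,st).round(4))
sq=plane("wrist",f([(352,120),(515,305),(320,490),(155,300)]),.046,st);print("sq",sq.mean(0).round(4),np.linalg.norm(np.roll(sq,-1,0)-sq,axis=1).round(3),[np.degrees(np.arctan2(*(b-a)[[1,0]])).round(1)%90 for a,b in zip(sq,np.roll(sq,-1,0))])
b=plane("wrist",f([(437,48),(548,178),(235,520),(125,425)]),.022,st);print("bar",b.mean(0).round(4),[ (np.linalg.norm(q-p).round(3),np.degrees(np.arctan2(*(q-p)[[1,0]])).round(1)) for p,q in zip(b,np.roll(b,-1,0))])
print("knob tri",tri([("scene",(308,236.5),None),("wrist",f((333,387)),st)]).round(4))
print("decoys",plane("wrist",[(247,95),(344,80),(366,150)],.04,st).round(3))
y=np.degrees(np.arctan2(b[0]-b[3],b[0]-b[3]))
```

```text
knob [[0.6437 0.1514 0.118 ]]
sq [0.6456 0.1494 0.046 ] [0.056 0.064 0.06  0.061] [np.float64(15.6), np.float64(19.0), np.float64(12.699999999999989), np.float64(15.900000000000006)]
bar [0.6486 0.1462 0.022 ] [(np.float64(0.04), np.float64(15.7)), (np.float64(0.117), np.float64(-67.4)), (np.float64(0.037), np.float64(-159.7)), (np.float64(0.12), np.float64(114.0))]
knob tri [0.6453 0.1521 0.1083]
decoys [[0.55  0.167 0.04 ]
 [0.582 0.266 0.04 ]
 [0.661 0.26  0.04 ]]
```

Emit:
drive_tool --plan '[0, 0, 0, 0, 0, 8, 0, 0, 0, 0, 0, 8, 0, 0, 0, 0, 0, 8, 0, 0, 0, 0, 0, 8, 0, 0, 0, 0, 0, 8, 0, 0, 0, 0, 0, 4, 0, 0, 0, 0, 0, 0, 0, 0, 0, 0, 0, 0, 0, 0, 0, 0, 0, 0, 0, 0, 0, 0, 0, 0]'

```text
clock: 2.4
ee_pos: [0.6452, 0.1587, 0.2712]
orientation: [-1.802, -2.573, 0.0]
wrist_force: [0.1, 0.2, 0.1]
width: 0.0855
finger_force: 0.0
```

Run:
```python
from h import *
import pickle
st=status.state();im=cams.get_image("wrist");cv2.imwrite("pics/w2.png",im);pickle.dump(st,open("w2.pkl","wb"))
p=proj("wrist",(.646,.151,.05),st)[0].astype(int);u,v=p-[70,55];print(u,v,r.nose_length,st["ee_pos"])
cv2.imwrite("pics/w2c.png",cv2.resize(im[v:v+110,u:u+140],None,fx=5,fy=5,interpolation=cv2.INTER_CUBIC))
```

```text
206 131 0.022 [0.64522195 0.15872712 0.27123196]
```

View pics/w2c.png

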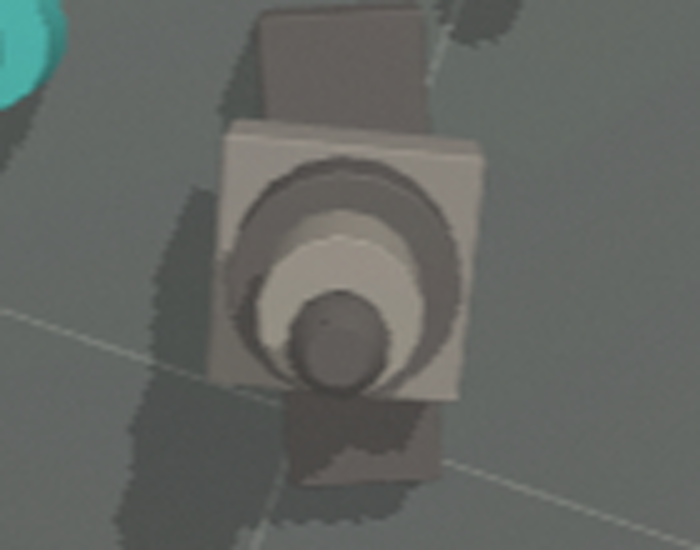

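Run:
```python
from h import *
import pickle
st=pickle.load(open("w2.pkl","rb"))
f=lambda L:np.array(L)/5+[206,131]
k=f((338,343));print("knob",plane("wrist",k,.108,st).round(4),"tri",tri([("scene",(308,238.5),None),("wrist",k,st)]).round(4))
print("cyl",plane("wrist",f([(341,315)]),.092,st).round(4),"disc",plane("wrist",f([(345,285)]),.066,st).round(4))
for z,L in ((.046,[(228,137),(483,158),(458,400),(208,382)]),(.022,[(262,12),(425,8),(441,480),(300,487)])):
    b=plane("wrist",f(L),z,st);print(b.mean(0).round(4),[ (np.linalg.norm(q-p).round(4),np.degrees(np.arctan2(*(q-p)[[1,0]])).round(1)) for p,q in zip(b,np.roll(b,-1,0))])
go((.645,.151,.16),18,True)
```

```text
knob [[0.643  0.1524 0.108 ]] tri [0.6431 0.1521 0.1025]
cyl [[0.643  0.1534 0.092 ]] disc [[0.6438 0.1529 0.066 ]]
[0.6443 0.1506 0.046 ] [(np.float64(0.0576), np.float64(15.3)), (np.float64(0.058), np.float64(-74.4)), (np.float64(0.0594), np.float64(-164.3)), (np.float64(0.0584), np.float64(103.8))]
[0.6481 0.149  0.022 ] [(np.float64(0.0381), np.float64(21.4)), (np.float64(0.1192), np.float64(-67.2)), (np.float64(0.0366), np.float64(-156.9)), (np.float64(0.1203), np.float64(113.5))]
ee [0.6453 0.1587 0.2713] tool y 20.0 z [ 0.  0. -1.] j6 1.35 shift mm [ -7.1  -2.9 111.3]
turn about tool z deg 2.0
```

Emit:
drive_tool --plan '[-5, -4, 0, 0, 0, 0, 0, 0, 30, 0, 0, 0, 0, 0, 30, 0, 0, 0, 0, 0, 30, 0, 0, 0, 0, 0, 30, 0, 0, 0, 0, 0, 20, 0, 0, 0, 0, 0, 15, 0, 0, 0, 0, 0, 10, 0, 0, 0, 0, 0, 10, 0, 0, 0, 0, 0, 0, 0, 0, 0, 0, 0, 0, 0, 0, 0]'

```text
clock: 3.55
ee_pos: [0.6435, 0.1526, 0.0967]
orientation: [1.803, 2.572, 0.0]
wrist_force: [-0.2, 0.0, -0.5]
width: 0.0854
finger_force: 0.0
```

Emit:
drive_tool --plan '[0, 0, 0, 0, 0, 0, 0, 0, 0, 0, 0, 0, 0, 0, 0, 0, 0, 0, 0, 0, 0, 0, 0, 0, 0, 0, 0, 0, 0, 0, 0, 0, 0, 0, 0, 0, 0, 0, 0, 0, 0, 0, 0, 0, 0, 0, 0, 0, 0, 0, 0, 0, 0, 0, 0, 0, 0, 0, 0, 0]' --jaw 0.2 --force 40

```text
clock: 4.55
ee_pos: [0.6434, 0.1526, 0.0969]
orientation: [1.803, 2.572, 0.001]
wrist_force: [-1.2, -1.0, 5.7]
width: 0.0323
finger_force: 39.5
```

Emit:
drive_tool --plan '[0, 0, -3, 0, 0, 0, 0, 0, -5, 0, 0, 0, 0, 0, -12, 0, 0, 0, 0, 0, -20, 0, 0, 0, 0, 0, -20, 0, 0, 0, 0, 0, -20, 0, 0, 0, 0, 0, -10, 0, 0, 0, 0, 0, 0, 0, 0, 0]'

```text
clock: 5.35
ee_pos: [0.6442, 0.1527, 0.1882]
orientation: [1.802, 2.571, 0.003]
wrist_force: [-0.7, -1.4, -1.6]
width: 0.0327
finger_force: 40.0
```

Run:
```python
from h import *
import pickle
st=status.state();print(st["wrist_force"],st["width"],st["finger_force"])
a=cams.get_image("scene")[170:320,240:390];b=cams.get_image("side")[100:250,240:390]
cv2.imwrite("pics/l1.png",cv2.resize(cv2.hconcat([a,b]),None,fx=2.6,fy=2.6,interpolation=cv2.INTER_CUBIC))
go((.4462,-.3171,.19),20)
```

```text
[-0.70695675 -1.39133364 -1.59381655] 0.03266217110068248 39.962530732154846
ee [0.643  0.1526 0.1858] tool y 19.9 z [-0.001 -0.    -1.   ] j6 1.35 shift mm [-374.4 -345.2   -4.1]
turn about tool z deg -0.1
```

View pics/l1.png

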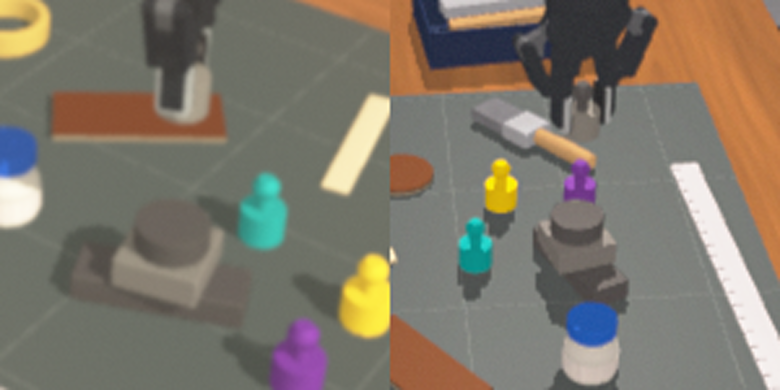

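The knob weight is lifted upright, and the disc, block and bar are unmoved in the pile (disc at about (172,230) in the left crop). I carry it to the small round panel.

Emit:
drive_tool --plan '[-16, -15, 0, 0, 0, 0, -28, -26, 0, 0, 0, 0, -36, -33, 0, 0, 0, 0, -36, -33, 0, 0, 0, 0, -36, -33, 0, 0, 0, 0, -36, -33, 0, 0, 0, 0, -36, -33, 0, 0, 0, 0, -36, -33, 0, 0, 0, 0, -36, -33, 0, 0, 0, 0, -36, -33, 0, 0, 0, 0, -28, -26, 0, 0, 0, 0, -14, -14, 0, 0, 0, 0]'

```text
clock: 6.65
ee_pos: [0.4446, -0.3191, 0.1852]
orientation: [-1.806, -2.569, 0.001]
wrist_force: [0.7, -0.1, -2.1]
width: 0.0327
finger_force: 40.2
```

Emit:
drive_tool --plan '[0, 0, 0, 0, 0, 0, 0, 0, 20, 0, 0, 0, 0, 0, 30, 0, 0, 0, 0, 0, 30, 0, 0, 0, 0, 0, 20, 0, 0, 0, 0, 0, 10, 0, 0, 0, 0, 0, 10, 0, 0, 0, 0, 0, 0, 0, 0, 0, 0, 0, 0, 0, 0, 0, 0, 0, 0, 0, 0, 0]'

```text
clock: 7.65
ee_pos: [0.4471, -0.3171, 0.0673]
orientation: [1.802, 2.571, -0.0]
wrist_force: [-0.4, -1.1, -2.2]
width: 0.0323
finger_force: 40.2
```

Run:
```python
from h import *
st=status.state();print(st["wrist_force"],st["width"])
go((.4462,-.3171,.039),20)
im=cams.get_image("wrist");cv2.imwrite("pics/w3.png",im)
a=cams.get_image("side")[280:420,170:310];b=cams.get_image("scene")[100:240,120:260]
cv2.imwrite("pics/p1.png",cv2.hconcat([cv2.resize(a,(400,400)),cv2.resize(b,(400,400))]))
```

```text
[-0.36815409 -1.11377178 -2.21465013] 0.03231712989858389
ee [ 0.4471 -0.3171  0.0673] tool y 19.9 z [ 0.001 -0.001 -1.   ] j6 0.47 shift mm [ 0.3 -0.9 28.3]
turn about tool z deg -0.1
```

View pics/p1.png

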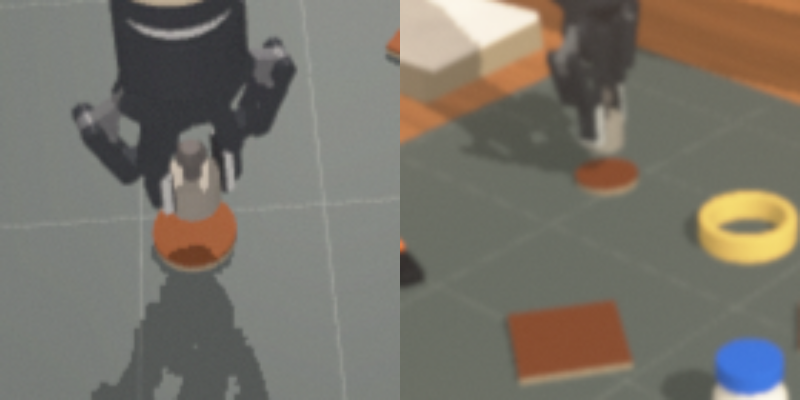

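The weight hangs upright just above the small round panel (side crop: weight at (192,185), panel at (195,235)). Now I lower it.

Emit:
drive_tool --plan '[0, 0, 6, 0, 0, 0, 0, 0, 6, 0, 0, 0, 0, 0, 6, 0, 0, 0, 0, 0, 4, 0, 0, 0, 0, 0, 2, 0, 0, 0, 0, 0, 1, 0, 0, 0, 0, 0, 1, 0, 0, 0, 0, 0, 1, 0, 0, 0, 0, 0, 0, 0, 0, 0, 0, 0, 0, 0, 0, 0]'

```text
clock: 8.8
ee_pos: [0.4465, -0.3167, 0.0394]
orientation: [1.803, 2.572, -0.0]
wrist_force: [1.6, 0.0, -1.5]
width: 0.0323
finger_force: 40.2
```

Emit:
drive_tool --plan '[0, 0, 1, 0, 0, 0, 0, 0, 0, 0, 0, 0, 0, 0, 0, 0, 0, 0]'

```text
clock: 9.1
ee_pos: [0.4466, -0.3168, 0.0389]
orientation: [1.803, 2.572, -0.0]
wrist_force: [-2.2, 1.2, 5.5]
width: 0.0323
finger_force: 41.0
```

Emit:
drive_tool --plan '[0, 0, 1, 0, 0, 0, 0, 0, 0, 0, 0, 0, 0, 0, 0, 0, 0, 0]'

```text
clock: 9.4
ee_pos: [0.4467, -0.3168, 0.0388]
orientation: [1.803, 2.572, -0.0]
wrist_force: [-4.8, 2.7, 18.8]
width: 0.0327
finger_force: 42.4
```

Contact is confirmed (18.8 N). I release and rise.

Emit:
drive_tool --plan '[0, 0, -1, 0, 0, 0, 0, 0, 0, 0, 0, 0, 0, 0, 0, 0, 0, 0, 0, 0, 0, 0, 0, 0, 0, 0, 0, 0, 0, 0, 0, 0, 0, 0, 0, 0, 0, 0, 0, 0, 0, 0, 0, 0, 0, 0, 0, 0]' --jaw 1

```text
clock: 10.2
ee_pos: [0.4465, -0.3166, 0.0383]
orientation: [-1.803, -2.572, -0.0]
wrist_force: [0.0, -0.6, 1.0]
width: 0.085
finger_force: 0.0
```

Emit:
drive_tool --plan '[0, 0, -10, 0, 0, 0, 0, 0, -20, 0, 0, 0, 0, 0, -40, 0, 0, 0, 0, 0, -40, 0, 0, 0, 0, 0, -40, 0, 0, 0, 0, 0, 0, 0, 0, 0, 0, 0, 0, 0, 0, 0]'

```text
clock: 10.9
ee_pos: [0.4469, -0.3171, 0.1897]
orientation: [1.802, 2.57, -0.001]
wrist_force: [-0.8, 0.0, -0.4]
width: 0.0856
finger_force: 0.0
```

Run:
```python
from h import *
a=cams.get_image("side")[280:420,170:310];b=cams.get_image("scene")[100:240,120:260]
cv2.imwrite("pics/p2.png",cv2.hconcat([cv2.resize(a,(400,400)),cv2.resize(b,(400,400))]))
go((.6438,.1525,.19),20)
```

```text
ee [ 0.446  -0.3162  0.1877] tool y 19.9 z [-0.001  0.001 -1.   ] j6 0.47 shift mm [373.1 345.8  -2.1]
turn about tool z deg -0.1
```

View pics/p2.png

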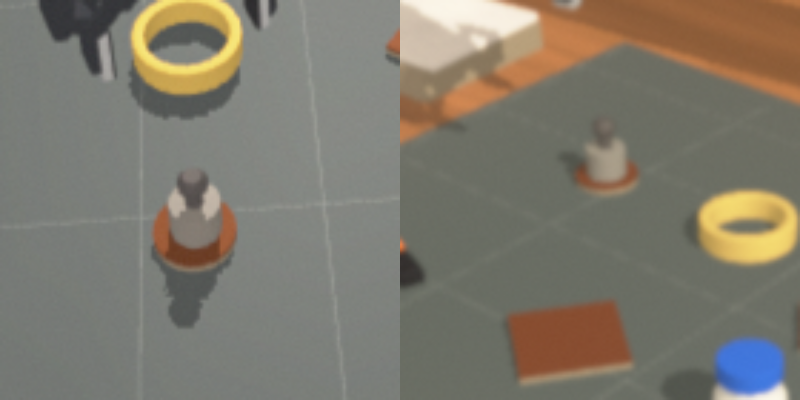

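The knob weight stands upright and centred on the small panel. Back to the pile for the disc.

Emit:
drive_tool --plan '[16, 15, 0, 0, 0, 0, 28, 26, 0, 0, 0, 0, 36, 33, 0, 0, 0, 0, 36, 33, 0, 0, 0, 0, 36, 33, 0, 0, 0, 0, 36, 33, 0, 0, 0, 0, 36, 33, 0, 0, 0, 0, 36, 33, 0, 0, 0, 0, 36, 33, 0, 0, 0, 0, 36, 33, 0, 0, 0, 0, 28, 26, 0, 0, 0, 0, 13, 15, 0, 0, 0, 0]'

```text
clock: 12.2
ee_pos: [0.6441, 0.1553, 0.1863]
orientation: [-1.798, -2.573, 0.002]
wrist_force: [-0.1, 0.2, 0.0]
width: 0.0855
finger_force: 0.0
```

Emit:
drive_tool --plan '[0, 0, 0, 0, 0, 0, 0, 0, 0, 0, 0, 0, 0, 0, 0, 0, 0, 0, 0, 0, 0, 0, 0, 0]'

```text
clock: 12.6
ee_pos: [0.6441, 0.1509, 0.1881]
orientation: [-1.805, -2.571, 0.001]
wrist_force: [0.3, -0.1, -0.7]
width: 0.0855
finger_force: 0.0
```

Run:
```python
from h import *
import pickle
st=status.state();im=cams.get_image("wrist");cv2.imwrite("pics/w4.png",im);pickle.dump(st,open("w4.pkl","wb"))
p=proj("wrist",(.645,.151,.05),st)[0].astype(int);u,v=p-[100,75];u,v=max(u,0),max(v,0);print(u,v)
cv2.imwrite("pics/w4c.png",cv2.resize(im[v:v+150,u:u+200],None,fx=4,fy=4,interpolation=cv2.INTER_CUBIC))
go((.6438,.1525,.074),20)
```

```text
179 127
ee [0.6443 0.151  0.1883] tool y 19.9 z [-0. -0. -1.] j6 1.34 shift mm [1.600e+00 1.000e-01 1.143e+02]
turn about tool z deg -0.1
```

View pics/w4c.png

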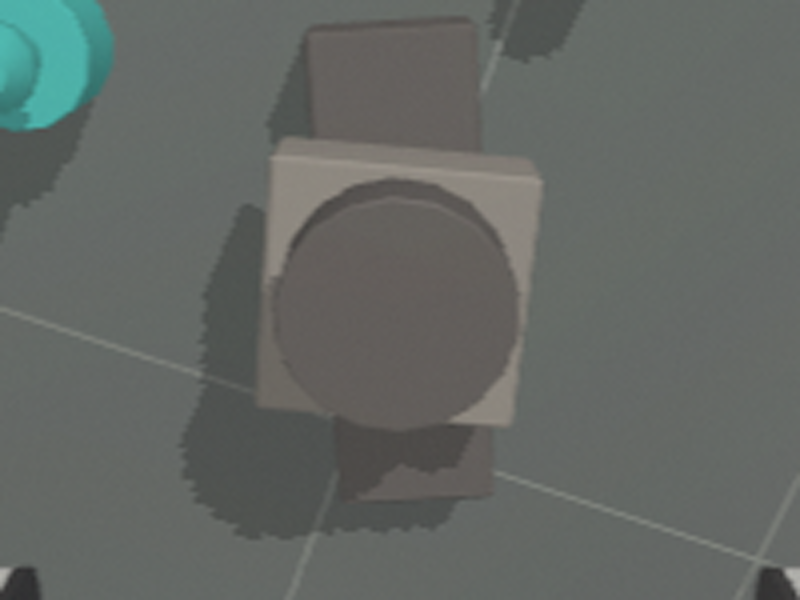

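The disc top is centred at about (397,313) in the crop, and the square corners are visible around it. Now I refine positions.

Run:
```python
from h import *
import pickle
st=pickle.load(open("w4.pkl","rb"));s2=pickle.load(open("w2.pkl","rb"))
f=lambda L:np.array(L)/4+[179,127];g=lambda L:np.array(L)/5+[206,131]
d=plane("wrist",f([(397,313)]),.066,st);print("disc",d.round(4))
A=[(272,157),(542,180),(512,426),(258,405)];B=[(228,137),(483,158),(458,400),(208,382)]
t=np.array([tri([("wrist",f(a),st),("wrist",g(b),s2)]) for a,b in zip(A,B)]);print("sq tri",t.mean(0).round(4))
for z,L in ((.046,A),(.022,[(310,30),(475,22),(493,495),(340,500)])):
    b=plane("wrist",f(L),z,st);print(b.mean(0).round(4),[ (np.linalg.norm(q-p).round(4),np.degrees(np.arctan2(*(q-p)[[1,0]])).round(1)) for p,q in zip(b,np.roll(b,-1,0))])
go((*d[0,:2],.074),20)
```

```text
disc [[0.6434 0.1534 0.066 ]]
sq tri [0.6442 0.1496 0.0439]
[0.644  0.1508 0.046 ] [(np.float64(0.0585), np.float64(15.0)), (np.float64(0.058), np.float64(-74.8)), (np.float64(0.0588), np.float64(-165.2)), (np.float64(0.0578), np.float64(104.8))]
[0.647  0.1491 0.022 ] [(np.float64(0.0375), np.float64(22.6)), (np.float64(0.119), np.float64(-66.7)), (np.float64(0.0395), np.float64(-158.0)), (np.float64(0.1186), np.float64(112.3))]
ee [0.6443 0.151  0.1883] tool y 19.9 z [-0. -0. -1.] j6 1.34 shift mm [  2.6   0.  114.3]
turn about tool z deg -0.1
```

Emit:
drive_tool --plan '[2, 0, 10, 0, 0, 0, 0, 0, 25, 0, 0, 0, 0, 0, 25, 0, 0, 0, 0, 0, 20, 0, 0, 0, 0, 0, 15, 0, 0, 0, 0, 0, 10, 0, 0, 0, 0, 0, 9, 0, 0, 0, 0, 0, 0, 0, 0, 0, 0, 0, 0, 0, 0, 0]'

```text
clock: 13.55
ee_pos: [0.6441, 0.1539, 0.0747]
orientation: [1.803, 2.572, 0.001]
wrist_force: [0.5, -0.5, 0.1]
width: 0.0859
finger_force: 0.0
```

Emit:
drive_tool --plan '[0, 0, 0, 0, 0, 0, 0, 0, 0, 0, 0, 0, 0, 0, 0, 0, 0, 0, 0, 0, 0, 0, 0, 0, 0, 0, 0, 0, 0, 0, 0, 0, 0, 0, 0, 0, 0, 0, 0, 0, 0, 0, 0, 0, 0, 0, 0, 0]' --jaw 0.4 --force 50

```text
clock: 14.35
ee_pos: [0.6441, 0.1539, 0.0754]
orientation: [1.803, 2.572, 0.001]
wrist_force: [-2.0, -1.0, 5.8]
width: 0.0498
finger_force: 51.0
```

Emit:
drive_tool --plan '[0, 0, -3, 0, 0, 0, 0, 0, -5, 0, 0, 0, 0, 0, -12, 0, 0, 0, 0, 0, -20, 0, 0, 0, 0, 0, -20, 0, 0, 0, 0, 0, -20, 0, 0, 0, 0, 0, -10, 0, 0, 0, 0, 0, 0, 0, 0, 0, 0, 0, 0, 0, 0, 0]'

```text
clock: 15.25
ee_pos: [0.6435, 0.1538, 0.1638]
orientation: [-1.803, -2.572, 0.001]
wrist_force: [0.1, -0.1, -3.2]
width: 0.0498
finger_force: 52.6
```

Run:
```python
from h import *
st=status.state();print(st["wrist_force"],st["width"])
go((.477,.332,.165),20)
```

```text
[ 0.05221185 -0.1427729  -3.15353182] 0.049767173021380645
ee [0.6435 0.1538 0.1638] tool y 19.9 z [-0.001 -0.    -1.   ] j6 1.35 shift mm [224.3 -95.8  -1.1]
turn about tool z deg -0.1
```

Emit:
drive_tool --plan '[14, -6, 0, 0, 0, 0, 24, -10, 0, 0, 0, 0, 34, -15, 0, 0, 0, 0, 40, -17, 0, 0, 0, 0, 40, -17, 0, 0, 0, 0, 36, -15, 0, 0, 0, 0, 24, -10, 0, 0, 0, 0, 12, -6, 0, 0, 0, 0, 0, 0, 0, 0, 0, 0, 0, 0, 0, 0, 0, 0]'

```text
clock: 16.25
ee_pos: [0.4772, 0.3314, 0.1639]
orientation: [1.803, 2.573, -0.001]
wrist_force: [0.8, 0.4, -3.8]
width: 0.0495
finger_force: 52.6
```

Emit:
drive_tool --plan '[0, 0, 15, 0, 0, 0, 0, 0, 25, 0, 0, 0, 0, 0, 25, 0, 0, 0, 0, 0, 20, 0, 0, 0, 0, 0, 10, 0, 0, 0, 0, 0, 10, 0, 0, 0, 0, 0, 0, 0, 0, 0, 0, 0, 0, 0, 0, 0, 0, 0, 0, 0, 0, 0]'

```text
clock: 17.15
ee_pos: [0.4779, 0.332, 0.0602]
orientation: [1.803, 2.572, 0.002]
wrist_force: [0.0, 0.6, -2.9]
width: 0.0499
finger_force: 52.7
```

Run:
```python
from h import *
st=status.state();print(st["wrist_force"],st["width"])
go((.477,.332,.037),20)
```

```text
[ 0.02185767  0.63675139 -2.94958761] 0.04993640312702759
ee [0.4779 0.332  0.0602] tool y 19.9 z [ 0.001  0.001 -1.   ] j6 1.7 shift mm [ 0.3 -0.9 23.2]
turn about tool z deg -0.1
```

Emit:
drive_tool --plan '[0, -1, 6, 0, 0, 0, 0, 0, 6, 0, 0, 0, 0, 0, 4, 0, 0, 0, 0, 0, 2, 0, 0, 0, 0, 0, 1, 0, 0, 0, 0, 0, 1, 0, 0, 0, 0, 0, 1, 0, 0, 0, 0, 0, 1, 0, 0, 0, 0, 0, 0, 0, 0, 0, 0, 0, 0, 0, 0, 0]'

```text
clock: 18.15
ee_pos: [0.4763, 0.3314, 0.0374]
orientation: [1.803, 2.572, 0.0]
wrist_force: [0.5, -0.1, -1.7]
width: 0.0495
finger_force: 52.8
```

Emit:
drive_tool --plan '[0, 0, 1, 0, 0, 0, 0, 0, 0, 0, 0, 0, 0, 0, 0, 0, 0, 0]'

```text
clock: 18.45
ee_pos: [0.4764, 0.3314, 0.0373]
orientation: [1.803, 2.572, 0.001]
wrist_force: [-2.8, -1.1, 10.3]
width: 0.0494
finger_force: 54.1
```

Contact (10 N); release and rise.

Emit:
drive_tool --plan '[0, 0, 0, 0, 0, 0, 0, 0, 0, 0, 0, 0, 0, 0, 0, 0, 0, 0, 0, 0, 0, 0, 0, 0, 0, 0, 0, 0, 0, 0, 0, 0, 0, 0, 0, 0]' --jaw 1

```text
clock: 19.05
ee_pos: [0.4762, 0.3314, 0.0363]
orientation: [-1.803, -2.572, 0.0]
wrist_force: [1.1, -0.5, -0.3]
width: 0.0856
finger_force: 0.0
```

Emit:
drive_tool --plan '[0, 0, -8, 0, 0, 0, 0, 0, -20, 0, 0, 0, 0, 0, -35, 0, 0, 0, 0, 0, -35, 0, 0, 0, 0, 0, -30, 0, 0, 0, 0, 0, 0, 0, 0, 0, 0, 0, 0, 0, 0, 0]'

```text
clock: 19.75
ee_pos: [0.4766, 0.3316, 0.1653]
orientation: [1.803, 2.572, 0.003]
wrist_force: [-0.0, 0.3, 0.4]
width: 0.0855
finger_force: 0.0
```

Run:
```python
from h import *
a=cams.get_image("scene")[190:330,365:505];st=status.state();w=cams.get_image("wrist")
cv2.imwrite("pics/p3.png",cv2.hconcat([cv2.resize(a,(400,400)),cv2.resize(w,(400,400))]))
print(proj("wrist",(.477,.332,.02),st))
go((.644,.151,.165),15.3)
```

```text
[[279.33473357 199.91623526]]
ee [0.4757 0.331  0.1636] tool y 19.9 z [-0.001 -0.001 -1.   ] j6 1.7 shift mm [-226.7   96.8   -1.5]
turn about tool z deg 4.6
```

View pics/p3.png

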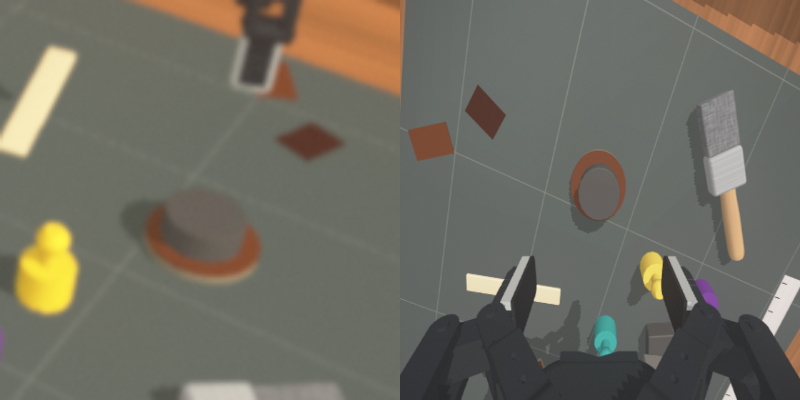

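The disc sits flat on the large round panel with the border visible all round (scene crop: (200,235)). Next is the square.

Emit:
drive_tool --plan '[-14, 6, 0, 0, 0, 0, -24, 10, 0, 0, 0, 0, -35, 15, 0, 0, 0, 0, -40, 17, 0, 0, 0, 0, -40, 17, 0, 0, 0, 0, -37, 16, 0, 0, 0, 0, -24, 10, 0, 0, 0, 0, -13, 6, 0, 0, 0, 0, 0, 0, 0, 0, 0, 4.6, 0, 0, 0, 0, 0, 0, 0, 0, 0, 0, 0, 0]'

```text
clock: 20.95
ee_pos: [0.6443, 0.1514, 0.1639]
orientation: [-1.901, -2.5, 0.001]
wrist_force: [0.1, -0.2, -0.5]
width: 0.0853
finger_force: 0.0
```

Run:
```python
from h import *
import pickle
go((.644,.1508,.037),15.3)
st=status.state();im=cams.get_image("wrist");cv2.imwrite("pics/w5.png",im);pickle.dump(st,open("w5.pkl","wb"))
# automatic fit: square top is brightest grey near pile
p=proj("wrist",(.644,.151,.046),st)[0].astype(int);print(p,im[p[1],p[0]])
g=cv2.cvtColor(im,cv2.COLOR_BGR2HSV)
m=((im[...,2].astype(int)-im[...,0]>2)&(g[...,2]>112)&(g[...,1]<60)).astype(np.uint8)
k,l,s,c=cv2.connectedComponentsWithStats(m);i=l[p[1],p[0]];print(i,s[i])
ct=max(cv2.findContours((l==i).astype(np.uint8),0,1)[0],key=len)[:,0]
rc=cv2.minAreaRect((plane("wrist",ct,.046,st)[:,:2]*1000).astype(np.float32));print(rc)
```

```text
ee [0.6443 0.1514 0.1639] tool y 15.5 z [-0.001 -0.    -1.   ] j6 1.42 shift mm [ -0.5  -0.3 126.9]
turn about tool z deg 0.2
[277 210] [126 134 140]
115 [ 240  169   76   75 5331]
((642.900634765625, 153.4410858154297), (59.42861557006836, 63.603450775146484), 14.77526569366455)
```

Emit:
drive_tool --plan '[0, 0, 15, 0, 0, 0, 0, 0, 25, 0, 0, 0, 0, 0, 25, 0, 0, 0, 0, 0, 25, 0, 0, 0, 0, 0, 15, 0, 0, 0, 0, 0, 12, 0, 0, 0, 0, 0, 9, 0, 0, 0, 0, 0, 0, 0, 0, 0, 0, 0, 0, 0, 0, 0]'

```text
clock: 21.9
ee_pos: [0.6453, 0.1511, 0.0389]
orientation: [1.904, 2.498, 0.001]
wrist_force: [1.1, 0.1, -0.2]
width: 0.0854
finger_force: 0.0
```

Emit:
drive_tool --plan '[0, 0, 0, 0, 0, 0, 0, 0, 0, 0, 0, 0, 0, 0, 0, 0, 0, 0, 0, 0, 0, 0, 0, 0, 0, 0, 0, 0, 0, 0, 0, 0, 0, 0, 0, 0, 0, 0, 0, 0, 0, 0, 0, 0, 0, 0, 0, 0]' --jaw 0.5 --force 60

```text
clock: 22.7
ee_pos: [0.645, 0.151, 0.0394]
orientation: [1.905, 2.498, 0.001]
wrist_force: [-2.6, -0.0, 5.4]
width: 0.0587
finger_force: 67.0
```

Emit:
drive_tool --plan '[0, 0, -3, 0, 0, 0, 0, 0, -5, 0, 0, 0, 0, 0, -12, 0, 0, 0, 0, 0, -20, 0, 0, 0, 0, 0, -20, 0, 0, 0, 0, 0, -20, 0, 0, 0, 0, 0, -15, 0, 0, 0, 0, 0, -5, 0, 0, 0, 0, 0, 0, 0, 0, 0, 0, 0, 0, 0, 0, 0]'

```text
clock: 23.7
ee_pos: [0.6443, 0.151, 0.1376]
orientation: [-1.905, -2.497, 0.001]
wrist_force: [0.1, 0.1, -7.3]
width: 0.0592
finger_force: 66.7
```

Run:
```python
from h import *
st=status.state();print(st["wrist_force"],st["width"])
go((.644,-.163,.137),52.9,True)
im=cams.get_image("scene");cv2.imwrite("pics/s5.png",im)
```

```text
[ 0.07273295  0.07208496 -7.34288581] 0.05924202814754927
ee [0.6443 0.151  0.1376] tool y 15.3 z [-0.001 -0.    -1.   ] j6 1.42 shift mm [-302.7  -83.4    0.6]
turn about tool z deg -37.6
```

The tips would stand about 5 mm below the block's underside and hit the panel's border, so I set it back on the bar and regrip 8 mm higher.

Emit:
drive_tool --plan '[0, 0, 15, 0, 0, 0, 0, 0, 25, 0, 0, 0, 0, 0, 25, 0, 0, 0, 0, 0, 15, 0, 0, 0, 0, 0, 8, 0, 0, 0, 0, 0, 4, 0, 0, 0, 0, 0, 2, 0, 0, 0, 0, 0, 1, 0, 0, 0, 0, 0, 1, 0, 0, 0, 0, 0, 1, 0, 0, 0, 0, 0, 0, 0, 0, 0, 0, 0, 0, 0, 0, 0]'

```text
clock: 24.95
ee_pos: [0.645, 0.1511, 0.0415]
orientation: [1.905, 2.498, 0.0]
wrist_force: [0.9, 0.1, -7.4]
width: 0.0592
finger_force: 66.6
```

Emit:
drive_tool --plan '[0, 0, 1, 0, 0, 0, 0, 0, 0, 0, 0, 0, 0, 0, 0, 0, 0, 0]'

```text
clock: 25.25
ee_pos: [0.6448, 0.151, 0.0403]
orientation: [-1.905, -2.498, 0.0]
wrist_force: [0.3, 1.4, -7.5]
width: 0.0591
finger_force: 66.6
```

Emit:
drive_tool --plan '[0, 0, 1, 0, 0, 0, 0, 0, 0, 0, 0, 0, 0, 0, 0, 0, 0, 0]'

```text
clock: 25.55
ee_pos: [0.645, 0.1511, 0.0395]
orientation: [1.905, 2.498, 0.0]
wrist_force: [-0.7, -0.3, -5.4]
width: 0.0594
finger_force: 67.0
```

Emit:
drive_tool --plan '[0, 0, 0.6, 0, 0, 0, 0, 0, 0, 0, 0, 0, 0, 0, 0, 0, 0, 0]'

```text
clock: 25.85
ee_pos: [0.645, 0.1511, 0.0394]
orientation: [1.905, 2.498, 0.001]
wrist_force: [-4.1, -0.9, 6.0]
width: 0.059
finger_force: 68.2
```

Seated on the bar. Open, rise 8 mm, regrip.

Emit:
drive_tool --plan '[0, 0, 0, 0, 0, 0, 0, 0, 0, 0, 0, 0, 0, 0, 0, 0, 0, 0, 0, 0, 0, 0, 0, 0, 0, 0, 0, 0, 0, 0, 0, 0, -4, 0, 0, 0, 0, 0, -4, 0, 0, 0, 0, 0, 0, 0, 0, 0, 0, 0, 0, 0, 0, 0]' --jaw 1

```text
clock: 26.75
ee_pos: [0.6451, 0.1511, 0.047]
orientation: [1.905, 2.498, 0.001]
wrist_force: [-0.6, -0.7, -0.4]
width: 0.0852
finger_force: 0.0
```

Emit:
drive_tool --plan '[0, 0, 0, 0, 0, 0, 0, 0, 0, 0, 0, 0, 0, 0, 0, 0, 0, 0, 0, 0, 0, 0, 0, 0, 0, 0, 0, 0, 0, 0, 0, 0, 0, 0, 0, 0, 0, 0, 0, 0, 0, 0, 0, 0, 0, 0, 0, 0]' --jaw 0.5 --force 70

```text
clock: 27.55
ee_pos: [0.645, 0.1511, 0.0471]
orientation: [1.905, 2.498, 0.001]
wrist_force: [-1.4, -0.3, 6.1]
width: 0.0583
finger_force: 77.3
```

Emit:
drive_tool --plan '[0, 0, -3, 0, 0, 0, 0, 0, -5, 0, 0, 0, 0, 0, -12, 0, 0, 0, 0, 0, -20, 0, 0, 0, 0, 0, -20, 0, 0, 0, 0, 0, -20, 0, 0, 0, 0, 0, -15, 0, 0, 0, 0, 0, -5, 0, 0, 0, 0, 0, 0, 0, 0, 0, 0, 0, 0, 0, 0, 0]'

```text
clock: 28.55
ee_pos: [0.6443, 0.151, 0.1459]
orientation: [-1.905, -2.497, 0.001]
wrist_force: [-0.8, 0.4, -7.7]
width: 0.0583
finger_force: 77.2
```

Run:
```python
from h import *
st=status.state();print(st["wrist_force"],st["width"])
go((.644,-.163,.145),52.9,True)
```

```text
[-0.77935424  0.40702575 -7.70966821] 0.0583175941751549
ee [0.6443 0.151  0.1459] tool y 15.3 z [-0.001 -0.    -1.   ] j6 1.42 shift mm [-302.7  -83.4    1. ]
turn about tool z deg -37.6
```

Emit:
drive_tool --plan '[-12, -3, 0, 0, 0, 0, -22, -6, 0, 0, 0, 0, -31, -9, 0, 0, 0, 0, -36, -10, 0, 0, 0, 0, -36, -10, 0, 0, 0, 0, -36, -10, 0, 0, 0, 0, -36, -10, 0, 0, 0, 0, -36, -10, 0, 0, 0, 0, -30, -8, 0, 0, 0, 0, -18, -5, 0, 0, 0, 0, -10, -2, 0, 0, 0, 0, 0, 0, 0, 0, 0, 0]'

```text
clock: 29.75
ee_pos: [0.6447, -0.1641, 0.1462]
orientation: [-1.906, -2.496, 0.0]
wrist_force: [-0.5, 0.6, -7.8]
width: 0.0583
finger_force: 77.0
```

Emit:
drive_tool --plan '[0, 0, 0, 0, 0, -3, 0, 0, 0, 0, 0, -6, 0, 0, 0, 0, 0, -7, 0, 0, 0, 0, 0, -7, 0, 0, 0, 0, 0, -7, 0, 0, 0, 0, 0, -5, 0, 0, 0, 0, 0, -2.6, 0, 0, 20, 0, 0, 0, 0, 0, 25, 0, 0, 0, 0, 0, 20, 0, 0, 0, 0, 0, 10, 0, 0, 0, 0, 0, 0, 0, 0, 0]'

```text
clock: 30.95
ee_pos: [0.644, -0.1615, 0.0702]
orientation: [-0.995, -2.976, -0.001]
wrist_force: [-0.3, 0.5, -6.7]
width: 0.0584
finger_force: 77.0
```

Emit:
drive_tool --plan '[0, 0, 5, 0, 0, 0, 0, 0, 0, 0, 0, 0, 0, 0, 0, 0, 0, 0]'

```text
clock: 31.25
ee_pos: [0.6455, -0.1632, 0.0675]
orientation: [0.998, 2.978, 0.0]
wrist_force: [-0.2, -0.3, -7.5]
width: 0.0584
finger_force: 77.1
```

Run:
```python
from h import *
st=status.state();print(st["wrist_force"],st["width"])
go((.6442,-.163,.033),52.9,True)
```

```text
[-0.20649644 -0.33035534 -7.47917835] 0.05842291800016342
ee [ 0.6455 -0.1632  0.0675] tool y 52.9 z [ 0.001 -0.    -1.   ] j6 0.29 shift mm [ 1.1 -0.6 34.5]
turn about tool z deg 0.0
```

Emit:
drive_tool --plan '[1, 0, 8, 0, 0, 0, 0, 0, 10, 0, 0, 0, 0, 0, 6, 0, 0, 0, 0, 0, 3, 0, 0, 0, 0, 0, 2, 0, 0, 0, 0, 0, 1, 0, 0, 0, 0, 0, 1, 0, 0, 0, 0, 0, 0, 0, 0, 0, 0, 0, 0, 0, 0, 0]'

```text
clock: 32.15
ee_pos: [0.6443, -0.1626, 0.0359]
orientation: [0.998, 2.978, -0.0]
wrist_force: [-0.1, 0.2, -6.6]
width: 0.0585
finger_force: 77.2
```

Emit:
drive_tool --plan '[0, 0, 1, 0, 0, 0, 0, 0, 1, 0, 0, 0, 0, 0, 0, 0, 0, 0, 0, 0, 0, 0, 0, 0]'

```text
clock: 32.55
ee_pos: [0.6441, -0.1625, 0.0336]
orientation: [-0.998, -2.979, -0.0]
wrist_force: [-0.2, -0.3, -7.4]
width: 0.0584
finger_force: 77.2
```

Emit:
drive_tool --plan '[0, 0, 1, 0, 0, 0, 0, 0, 0, 0, 0, 0, 0, 0, 0, 0, 0, 0]'

```text
clock: 32.85
ee_pos: [0.6443, -0.1626, 0.0331]
orientation: [0.998, 2.978, -0.0]
wrist_force: [-1.7, 0.1, 0.3]
width: 0.0586
finger_force: 77.9
```

Emit:
drive_tool --plan '[0, 0, 0.5, 0, 0, 0, 0, 0, 0, 0, 0, 0, 0, 0, 0, 0, 0, 0]'

```text
clock: 33.15
ee_pos: [0.6443, -0.1625, 0.0331]
orientation: [0.998, 2.978, -0.0]
wrist_force: [-4.2, 1.6, 5.2]
width: 0.0583
finger_force: 78.8
```

Emit:
drive_tool --plan '[0, 0, 0, 0, 0, 0, 0, 0, 0, 0, 0, 0, 0, 0, 0, 0, 0, 0, 0, 0, 0, 0, 0, 0, 0, 0, 0, 0, 0, 0, 0, 0, 0, 0, 0, 0]' --jaw 1

```text
clock: 33.75
ee_pos: [0.6442, -0.1625, 0.0322]
orientation: [0.998, 2.979, 0.0]
wrist_force: [-0.4, 0.1, 0.8]
width: 0.0856
finger_force: 0.0
```

Emit:
drive_tool --plan '[0, 0, -8, 0, 0, 0, 0, 0, -20, 0, 0, 0, 0, 0, -35, 0, 0, 0, 0, 0, -35, 0, 0, 0, 0, 0, -30, 0, 0, 0, 0, 0, 0, 0, 0, 0, 0, 0, 0, 0, 0, 0]'

```text
clock: 34.45
ee_pos: [0.6446, -0.1626, 0.1613]
orientation: [0.998, 2.977, -0.0]
wrist_force: [0.0, 0.5, -1.6]
width: 0.0855
finger_force: 0.0
```

Run:
```python
from h import *
go((.647,.149,.16),22.8)
```

```text
ee [ 0.6446 -0.1626  0.1613] tool y 52.9 z [ 0.002 -0.001 -1.   ] j6 0.29 shift mm [185.9 250.1   1.1]
turn about tool z deg 30.1
```

Emit:
drive_tool --plan '[12, 16, 0, 0, 0, 0, 20, 27, 0, 0, 0, 0, 28, 37, 0, 0, 0, 0, 28, 38, 0, 0, 0, 0, 28, 38, 0, 0, 0, 0, 28, 38, 0, 0, 0, 0, 22, 30, 0, 0, 0, 0, 14, 18, 0, 0, 0, 0, 6, 8, 0, 0, 0, 0, 0, 0, 0, 0, 0, 0]'

```text
clock: 35.45
ee_pos: [0.6455, 0.1506, 0.1592]
orientation: [-0.995, -2.978, 0.001]
wrist_force: [-0.3, -0.5, 0.1]
width: 0.0855
finger_force: 0.0
```

Emit:
drive_tool --plan '[0, 0, 0, 0, 0, 7.5, 0, 0, 0, 0, 0, 7.5, 0, 0, 0, 0, 0, 7.5, 0, 0, 0, 0, 0, 7.5, 0, 0, 0, 0, 0, 0, 0, 0, 0, 0, 0, 0, 0, 0, 0, 0, 0, 0, 0, 0, 0, 0, 0, 0, 0, 0, 0, 0, 0, 0]'

```text
clock: 36.35
ee_pos: [0.6464, 0.149, 0.1602]
orientation: [1.734, 2.62, -0.0]
wrist_force: [-0.1, 0.2, 0.6]
width: 0.0853
finger_force: 0.0
```

Run:
```python
from h import *
import pickle
st=status.state();im=cams.get_image("wrist");cv2.imwrite("pics/w6.png",im);pickle.dump(st,open("w6.pkl","wb"))
b=cams.get_image("scene")
p=proj("wrist",(.647,.149,.022),st)[0].astype(int);u,v=p-[100,75];u,v=max(u,0),max(v,0);print(u,v)
c=cv2.resize(im[v:v+150,u:u+200],(533,400),interpolation=cv2.INTER_CUBIC)
q=cv2.resize(b[185:255,145:215],(266,266),interpolation=cv2.INTER_CUBIC)
cv2.imwrite("pics/w6c.png",cv2.hconcat([c,cv2.copyMakeBorder(q,0,134,0,0,0)]))
go((.647,.149,.026),22.8)
```

```text
178 127
ee [0.6464 0.1491 0.1602] tool y 23.0 z [-0. -0. -1.] j6 1.29 shift mm [ -0.4   0.5 134.2]
turn about tool z deg 0.2
```

View pics/w6c.png

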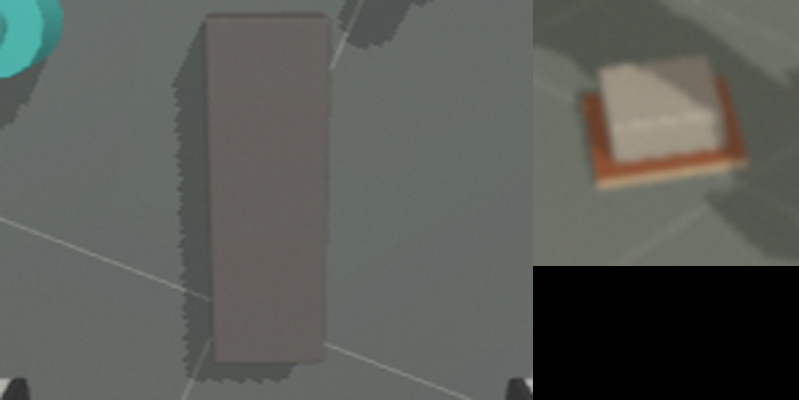

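The square block sits flat on its panel with the border showing. The bar's corners are at (206,17), (330,17), (325,361) and (214,362) in the crop.

Run:
```python
from h import *
import pickle
st=pickle.load(open("w6.pkl","rb"))
b=plane("wrist",np.array([(206,17),(330,17),(325,361),(214,362)])/2.665+[178,127],.022,st);print(b.mean(0).round(4),[ (np.linalg.norm(q-p).round(4),np.degrees(np.arctan2(*(q-p)[[1,0]])).round(1)) for p,q in zip(b,np.roll(b,-1,0))])
go((*b.mean(0)[:2],.026),22.8)
```

```text
[0.6471 0.1491 0.022 ] [(np.float64(0.0381), np.float64(23.0)), (np.float64(0.1188), np.float64(-66.4)), (np.float64(0.0393), np.float64(-156.4)), (np.float64(0.1192), np.float64(113.0))]
ee [0.6464 0.1491 0.1602] tool y 23.0 z [-0. -0. -1.] j6 1.29 shift mm [ -0.3   0.7 134.2]
turn about tool z deg 0.2
```

Emit:
drive_tool --plan '[0, 1, 15, 0, 0, 0, 0, 0, 25, 0, 0, 0, 0, 0, 25, 0, 0, 0, 0, 0, 25, 0, 0, 0, 0, 0, 20, 0, 0, 0, 0, 0, 12, 0, 0, 0, 0, 0, 8, 0, 0, 0, 0, 0, 4, 0, 0, 0, 0, 0, 0, 0, 0, 0, 0, 0, 0, 0, 0, 0, 0, 0, 0, 0, 0, 0]'

```text
clock: 37.55
ee_pos: [0.6479, 0.1496, 0.0271]
orientation: [1.735, 2.618, 0.001]
wrist_force: [-0.1, 0.5, -0.2]
width: 0.0853
finger_force: 0.0
```

Emit:
drive_tool --plan '[0, 0, 0, 0, 0, 0, 0, 0, 0, 0, 0, 0, 0, 0, 0, 0, 0, 0, 0, 0, 0, 0, 0, 0, 0, 0, 0, 0, 0, 0, 0, 0, 0, 0, 0, 0, 0, 0, 0, 0, 0, 0, 0, 0, 0, 0, 0, 0, 0, 0, 0, 0, 0, 0]' --jaw 0.25 --force 80

```text
clock: 38.45
ee_pos: [0.6473, 0.1494, 0.0267]
orientation: [1.735, 2.619, -0.0]
wrist_force: [-2.0, 0.1, 6.7]
width: 0.0381
finger_force: 84.1
```

Emit:
drive_tool --plan '[0, 0, -3, 0, 0, 0, 0, 0, -5, 0, 0, 0, 0, 0, -12, 0, 0, 0, 0, 0, -20, 0, 0, 0, 0, 0, -20, 0, 0, 0, 0, 0, -20, 0, 0, 0, 0, 0, -15, 0, 0, 0, 0, 0, -5, 0, 0, 0, 0, 0, 0, 0, 0, 0, 0, 0, 0, 0, 0, 0]'

```text
clock: 39.45
ee_pos: [0.6468, 0.1494, 0.1254]
orientation: [-1.735, -2.618, 0.001]
wrist_force: [0.3, -0.1, -8.5]
width: 0.0383
finger_force: 82.4
```

Run:
```python
from h import *
st=status.state();print(st["wrist_force"],st["wrist_torque"],st["width"])
go((.4812,.0142,.13),37.8)
```

```text
[ 0.31409178 -0.13511804 -8.46069998] [-0.01316852  0.04027429 -0.02758461] 0.03831229747358457
ee [0.6468 0.1494 0.1254] tool y 22.9 z [-0.001 -0.    -1.   ] j6 1.29 shift mm [ -60.  -205.2   -4.3]
turn about tool z deg -14.9
```

Emit:
drive_tool --plan '[-4, -12, 0, 0, 0, 0, -7, -24, 0, 0, 0, 0, -10, -34, 0, 0, 0, 0, -12, -42, 0, 0, 0, 0, -12, -40, 0, 0, 0, 0, -9, -30, 0, 0, 0, 0, -4, -16, 0, 0, 0, 0, -2, -7, 0, 0, 0, 0, 0, 0, 0, 0, 0, 0, 0, 0, 0, 0, 0, 0]'

```text
clock: 40.45
ee_pos: [0.4828, 0.0146, 0.1262]
orientation: [1.735, 2.619, 0.001]
wrist_force: [0.1, 0.8, -9.1]
width: 0.0382
finger_force: 82.8
```

Emit:
drive_tool --plan '[0, 0, 0, 0, 0, -3, 0, 0, 0, 0, 0, -5, 0, 0, 0, 0, 0, -5, 0, 0, 0, 0, 0, -2, 0, 0, 12, 0, 0, 0, 0, 0, 20, 0, 0, 0, 0, 0, 20, 0, 0, 0, 0, 0, 10, 0, 0, 0, 0, 0, 5, 0, 0, 0, 0, 0, 0, 0, 0, 0, 0, 0, 0, 0, 0, 0]'

```text
clock: 41.55
ee_pos: [0.4826, 0.0144, 0.0598]
orientation: [1.378, 2.822, 0.001]
wrist_force: [0.3, 0.8, -8.4]
width: 0.0382
finger_force: 82.7
```

Run:
```python
from h import *
st=status.state();print(st["wrist_force"],st["width"])
go((.4812,.0142,.0348),37.8)
```

```text
[ 0.27892542  0.77883391 -8.40516403] 0.038156053348231904
ee [0.4826 0.0144 0.0598] tool y 38.0 z [ 0.001 -0.    -1.   ] j6 0.79 shift mm [ 0.7 -1.3 25. ]
turn about tool z deg 0.2
```

Emit:
drive_tool --plan '[0, -1, 6, 0, 0, 0, 0, 0, 7, 0, 0, 0, 0, 0, 5, 0, 0, 0, 0, 0, 2, 0, 0, 0, 0, 0, 1, 0, 0, 0, 0, 0, 1, 0, 0, 0, 0, 0, 1, 0, 0, 0, 0, 0, 0, 0, 0, 0, 0, 0, 0, 0, 0, 0]'

```text
clock: 42.45
ee_pos: [0.4812, 0.0137, 0.0363]
orientation: [1.379, 2.823, 0.0]
wrist_force: [0.7, 0.2, -8.5]
width: 0.0381
finger_force: 82.9
```

Emit:
drive_tool --plan '[0, 0, 1, 0, 0, 0, 0, 0, 1, 0, 0, 0, 0, 0, 0, 0, 0, 0, 0, 0, 0, 0, 0, 0]'

```text
clock: 42.85
ee_pos: [0.4813, 0.0137, 0.0347]
orientation: [1.378, 2.823, 0.0]
wrist_force: [-2.7, -0.3, 5.5]
width: 0.0382
finger_force: 84.4
```

Emit:
drive_tool --plan '[0, 0, 1, 0, 0, 0, 0, 0, 0, 0, 0, 0, 0, 0, 0, 0, 0, 0]'

```text
clock: 43.15
ee_pos: [0.4813, 0.0137, 0.0346]
orientation: [1.378, 2.822, 0.0]
wrist_force: [-7.9, 1.5, 23.3]
width: 0.0382
finger_force: 86.7
```

Emit:
drive_tool --plan '[0, 0, -1, 0, 0, 0, 0, 0, 0, 0, 0, 0]'

```text
clock: 43.35
ee_pos: [0.4813, 0.0137, 0.0347]
orientation: [1.378, 2.823, 0.0]
wrist_force: [-3.7, 0.6, 8.8]
width: 0.0379
finger_force: 85.1
```

Emit:
drive_tool --plan '[0, 0, 0, 0, 0, 0, 0, 0, 0, 0, 0, 0, 0, 0, 0, 0, 0, 0, 0, 0, 0, 0, 0, 0, 0, 0, 0, 0, 0, 0, 0, 0, 0, 0, 0, 0]' --jaw 1

```text
clock: 43.95
ee_pos: [0.4812, 0.0137, 0.0342]
orientation: [1.379, 2.823, -0.0]
wrist_force: [-1.3, -0.0, -0.7]
width: 0.0854
finger_force: 0.0
```

Emit:
drive_tool --plan '[0, 0, -8, 0, 0, 0, 0, 0, -20, 0, 0, 0, 0, 0, -35, 0, 0, 0, 0, 0, -40, 0, 0, 0, 0, 0, -40, 0, 0, 0, 0, 0, -40, 0, 0, 0, 0, 0, -40, 0, 0, 0, 0, 0, 0, 0, 0, 0, 0, 0, 0, 0, 0, 0]'

```text
clock: 44.85
ee_pos: [0.4815, 0.0137, 0.2584]
orientation: [1.378, 2.821, 0.001]
wrist_force: [-1.1, 0.0, -1.0]
width: 0.0855
finger_force: 0.0
```

Run:
```python
from h import *
print(status.state()["wrist_force"],status.state()["ee_pos"])
a=cams.get_image("side");b=cams.get_image("scene")
cv2.imwrite("pics/side9.png",a);cv2.imwrite("pics/scene9.png",b)
cv2.imwrite("pics/f.png",cv2.hconcat([cv2.resize(a[130:400,150:400],(400,432),interpolation=2),cv2.resize(b[130:300,160:360],(400,432),interpolation=2)]))
```

```text
[-1.05485061  0.01217423 -1.00602721] [0.48153996 0.01368295 0.25840514]
```

View pics/f.png

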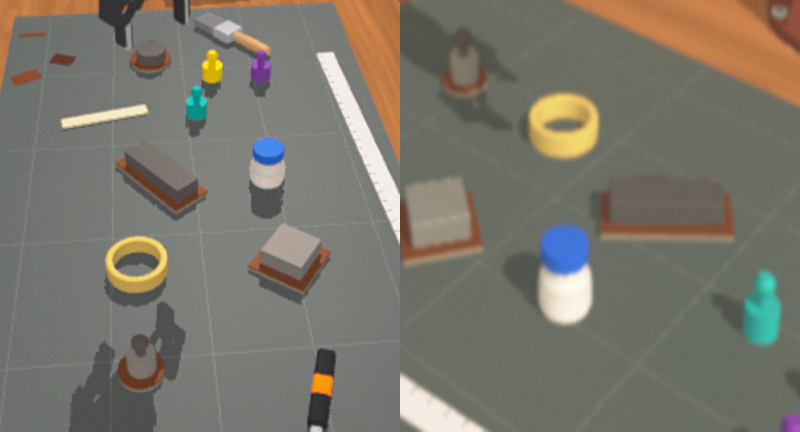

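All four weights rest flat, centred and parallel on their own panels, and the jar and tape roll are unmoved.

```bash
python3 -c "
from rig import order
print(order.sign_off())"
```

```text
the job is handed in; nothing more can be done
None
```

I set all four weights flat and centred on their matching panels, left the glue jar and tape roll where they stood, and handed the job in at about 45 s; sign-off gave no verdict, so the result rests on my final camera check.

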